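# Seat the proud funnel plug in its keyed throat

### The arm

A 7-joint arm with a two-finger parallel gripper is mounted at the origin on the work surface. World frame = base frame: x ahead of the robot, y to its left, z up, the work surface at z = 0. Lengths are in m, angles in rad, forces in N, time in s.
With the tool pointing down it reaches from about 0.425 to 0.925 m from the base axis. Payload 6.8 kg.
Tool frame: the origin (TCP) lies at the very end of the fingers, on their centre line; the grasp point (between the pads) lies 19 mm behind it (r.grip_point_offset is the distance from the TCP to the grasp point, in m); z points along the fingers, y is the line along which they close (so a half turn about z gives the same grasp; the last joint's range is limited). The gripper opens to 85 mm and grips with 20 to 120 N. Pads are 22 mm wide; open, the fingers measure 114 mm over their backs; the gripper's body (76 mm by 85 mm) begins 54 mm behind the grasp point. The pads swing forward as they close: fully open they stand 13 mm farther back than shut.
Start: joints at [1.092, 0.477, 0.022, 1.555, -0.011, 1.109, -0.083], TCP at [0.245, -0.629, 0.231] pointing down, gripper open.
Joint ranges: [-2.96, 2.96], [-0.34, 2.1], [-1.41, 1.46], [0.24, 2.44], [-1.37, 4.51], [0.17, 1.92], [-2.96, 2.96]. Speed limits (rad/s): [2.39, 2.39, 3.14, 3.14, 3.14, 3.14, 3.14].

### API

Orientations are given as a rotation vector (axis times angle).
In Python, from bench import status, eyes, r gives the robot as it stands.
- The arm moves only by the shell command python3 -m crank 'ROWS' [OPENING] [FORCE]. ROWS is JSON, a list of rows, each a list of 6 numbers: the shift along the tool's x, y, z normalised to -1 to 1, where 1 is 0.02 m, then the turn, a rotation vector about the tool's x, y, z normalised to -1 to 1, where 1 is 45 degrees. A call has 1 to 12 rows; each row shifts and turns the commanded pose from where the row before left it, along the tool's axes as they then stand; what a row does not reach is not made up. A row lasts 1/10 s, in which the tool goes at most 50 mm and 8.59 degrees, less where a joint would pass 70% of its speed; a pose out of reach is approached as far as the arm can. A call with a number of a shift or a turn outside -1 to 1 is refused whole. A call with a gripper value outside its range is refused whole. OPENING is the opening, from 0 (shut) to 1 (fully open), set as the call begins (- or left out, the last holds). The fingers move at their own pace and stop on an object; FORCE is the grip in N (left out, the last holds). Time passes only in rows, so rows that do not move let the fingers close. It gives the time, the measured TCP pose, the force, the opening and the grip force at its end, in the units of the state.
- status.get_obs(): the state, without advancing time (a new reading comes with each control period).
- eyes.grab_frame(name): name is "scene" or "top" or "wrist"; returns a dict with "image" (400x640x3 uint8, red, green, blue), "depth" (400x640 float32, m along the optical axis (not along the pixel's ray), 0 where there is no reading), "fovy" (degrees; the focal length in pixels is half the picture's height over the tangent of half this angle, whatever the lens; pixels are square), "cx", "cy" (the principal point, pixels), "world_to_cam" (4x4, takes a point from world to camera coordinates). Camera axes: x right, y up, looking along -z (the intrinsics and any distortion apply to the point x, -y, -z); pixel columns grow to the right and rows downward; lengths in m; the calibration is good to about 2 mm. A picture is of the moment at which its call begins.
- r.hand_in(): hands the job in; it is judged then, once.
The state is a dict: "clock": time; "joints": joint angles; "qvel": joint speeds; "tau": joint torques, N m; "tcp_pos": TCP position; "orientation": TCP orientation; "contact_force": force on the tool from outside, world axes, zero at the start; "moment": the same for the moment, N m; "grip_width": finger opening in m; "gripper_force": force on a finger pad.
Only numpy, scipy, OpenCV 4.12 (cv2) and the standard library are available. Lean on these libraries where they do the work, as an engineer would, in place of code of your own. Each camera call takes 0.05 s, during which the arm holds its last target. There are 200 camera calls.

### The job

Two brass funnels stand over two glazed jars, and each is closed by a plug with a wooden cross handle. One plug is not closed: it stands proud with its handle skewed to the brass beam, because its flat-sided foot rests across the slot in the throat. Turn that plug until its handle lies in line with the beam and it drops fully home, let go of it there, and leave the other plug as it is.

Things in the scene. Friction and masses are not known exactly. Their poses are not given: they have to be found in the camera images.
- plug_grip (a point): Proud plug, loose, 0.11-0.22 kg: centre of its wooden handle bar, 64 mm (y) x 14 (x) x 16 high; grip across x; half turns alike. Below: 10 mm stem; 34 mm brass flange, 4 thick, underside 63 mm down; flat-sided foot 14 (x) x 22 (y), 30 long, tip 93 mm down. Starts in either funnel, foot resting loosely on the slot's edges, upright, bar 40-90 deg off the beam, either way. Home is 14 mm lower.
- other_grip (a point): The same point of the other, identical plug, which is already home in the other funnel with its bar in line with the beam. To be left as it is.
- stand: Fixed stand with two jars; origin at the centre of its underside, z up, y along the 16 mm wide brass beam. Stone base 150 (x) x 370 (y) x 20 mm; beam top at height 117, on end posts at y = -165 and 165. A plug's handle centre is 211 mm above this origin when proud, 197 when home (flange on collar).
- right_collar (a point): Centre of the top of the square 50 mm brass collar at stand y = -85 mm, height 134; its twin is at y = +85. A funnel on each, rim 90 mm across at height 164. Bore in each: round, 29 mm across, 16 deep, then a slot 25.5 mm along the beam (y) by 18.4 wide, 18 deep; a foot within about 10 deg of the beam falls in by its own weight.
Mind the look-alikes: they are no part of the job. Leave any white look-alike of the part that bears plug_grip alone.

How it is judged:
By the outcome, as a careful person would: the job done as asked, in the order asked, and still so for the second after the job is handed in, with the robot touching nothing.
It also fails if it takes over 29 s, if anything falls off the work surface, if the arm or the gripper's body presses on something with over 40 N, if the wrist force passes 120 N, or if a joint passes its speed limit or range.

## Working session

There is one attempt and no reset: what is moved stays moved. The work goes in short steps, Python scripts to look and compute and a shell command to move; the robot and the scene stay as the last step left them, time stands still between calls to the robot, and variables do not carry over. Pictures are saved under pics/ and viewed, at most 10 in all, crops included, and the job is handed in when it is done.

```bash
ls; mkdir -p pics; cat > h.py <<'E'
from bench import status, eyes, r
import numpy as np, cv2
from scipy.spatial.transform import Rotation as R
def ray(f,u,v):
    h=f["image"].shape[0]; F=h/2/np.tan(np.radians(f["fovy"])/2)
    d=np.array([(u-f["cx"])/F,-(v-f["cy"])/F,-1.]); M=np.linalg.inv(f["world_to_cam"])
    return M[:3,3],M[:3,:3]@d
def pt(f,u,v,z=None):
    o,d=ray(f,u,v)
    k=f["depth"][int(v),int(u)] if z is None else (z-o[2])/d[2]
    return o+k*d
def cloud(f):
    h,w=f["depth"].shape; F=h/2/np.tan(np.radians(f["fovy"])/2)
    u,v=np.meshgrid(np.arange(w),np.arange(h)); M=np.linalg.inv(f["world_to_cam"])
    d=np.stack([(u-f["cx"])/F,-(v-f["cy"])/F,-np.ones_like(u)],-1)*f["depth"][...,None]
    return d@M[:3,:3].T+M[:3,3]
E
python3 - <<'E'
from h import *
for n in("top","scene"):
    f=eyes.grab_frame(n); print(n,f["fovy"],f["cx"],f["cy"],[k for k in f]); np.savez(n,**{k:v for k,v in f.items()})
    cv2.imwrite(f"pics/{n}.png",f["image"][...,::-1])
s=status.get_obs(); print(s)
E
```

```text
pics
top 53.078449165464455 323.4317131217414 194.26887917453305 ['image', 'depth', 'fovy', 'cx', 'cy', 'world_to_cam']
scene 51.571707940712486 317.69760410771414 199.97066048135463 ['image', 'depth', 'fovy', 'cx', 'cy', 'world_to_cam']
{'clock': 0.1, 'joints': array([ 1.09188462,  0.47771482,  0.02236128,  1.5563366 , -0.01150283,
        1.10929469, -0.08308954]), 'qvel': array([ 0.00260123, -0.001675  , -0.00071718, -0.0021847 ,  0.00030619,
       -0.00028833,  0.00156174]), 'tau': array([ 4.43091631e-03, -5.97758961e+01,  1.61412634e+00, -2.81954920e+01,
        1.29177675e-02,  4.98269001e-03,  7.56016902e-05]), 'tcp_pos': array([ 0.24439161, -0.62864155,  0.2304318 ]), 'orientation': array([-3.08620391e+00, -5.78868734e-01,  6.59969136e-04]), 'contact_force': array([-0.61266696,  0.16308704, -0.16004673]), 'moment': array([ 0.0043933 , -0.02407129, -0.02748253]), 'gripper_force': 0.0, 'grip_width': 0.08526989271090712}
```

View pics/top.png

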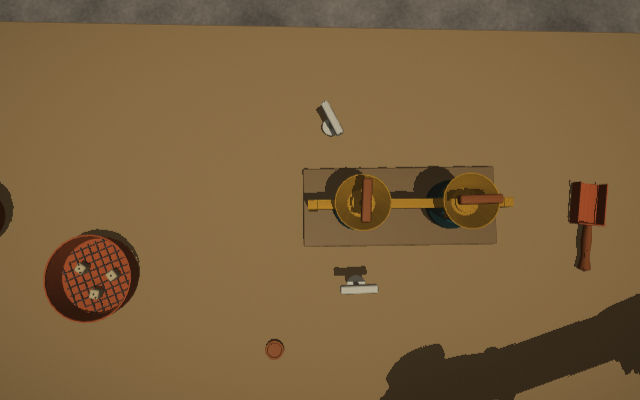

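View pics/scene.png

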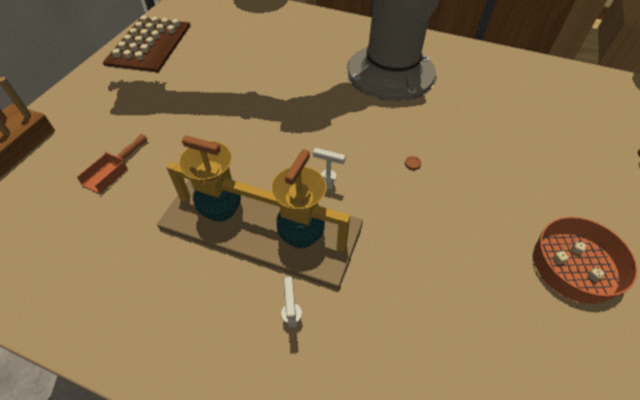

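Top view: the candidates are the brown bar at (367,200), skewed across the beam, which is the proud plug. The brown bar at (481,199) lies in line with the beam and is home. The white look-alikes are at (331,118) and (359,289). I choose (367,200).

```bash
python3 - <<'E'
from h import *
f=dict(np.load("top.npz")); P=cloud(f); z=P[...,2]
hsv=cv2.cvtColor(f["image"],cv2.COLOR_RGB2HSV)
print(hsv[200,367],hsv[199,481],hsv[203,410],hsv[203,375])
ax={}
for nm,(u,v) in dict(proud=(367,200),other=(481,199)).items():
    m=np.zeros(z.shape,bool); m[v-40:v+40,u-40:u+40]=1
    m&=(hsv[...,0]<12)|(hsv[...,0]>170)
    m&=(z>.185)&(z<.25)
    q=P[m]; zt=np.median(q[:,2])
    c,(w,h),a=cv2.minAreaRect((q[:,:2]*1000).astype(np.float32))
    b=cv2.boxPoints((c,(w,h),a)); e=(b[1]-b[0]) if np.hypot(*(b[1]-b[0]))>np.hypot(*(b[2]-b[1])) else b[2]-b[1]
    cov=np.linalg.eigh(np.cov(q[:,:2].T))[1][:,-1]
    print(nm,m.sum(),"c",c,"wh",w,h,"ang",np.degrees(np.arctan2(e[1],e[0]))%180,np.degrees(np.arctan2(cov[1],cov[0]))%180,"ztop",zt,q[:,:2].mean(0))
m=(abs(z-.117)<.006); m[:, :300]=0; m[:,520:]=0; m[:190]=0;m[215:]=0
m&=(hsv[...,0]>15)&(hsv[...,0]<35)&(hsv[...,1]>200)
m[:,325:398]=0; m[:,440:505]=0
q=P[m]; d=np.linalg.eigh(np.cov(q[:,:2].T))[1][:,-1]
print("beam",m.sum(),q.mean(0),np.degrees(np.arctan2(d[1],d[0]))%180, q.min(0),q.max(0))
m=(abs(z-.020)<.006); m[:150]=0;m[260:]=0;m[:,:290]=0;m[:,510:]=0
c,(w,h),a=cv2.minAreaRect((P[m][:,:2]*1000).astype(np.float32)); print("base",c,w,h,a)
for u0,u1 in((325,400),(435,505)):
    m=np.zeros(z.shape,bool); m[165:240,u0:u1]=1
    m&=(abs(z-.164)<.006)&(hsv[...,0]>12); c,rad=cv2.minEnclosingCircle((P[m][:,:2]*1000).astype(np.float32)); print("rim",m.sum(),c,rad)
cv2.imwrite("pics/crop.png",cv2.resize(f["image"][150:260,290:520,::-1],None,fx=3.4,fy=3.4))
s=dict(np.load("scene.npz"));P=cloud(s);print("scene bar",P[166,298],P[145,201])
E
```

```text
[ 12 176 132] [ 11 180 126] [ 19 197 164] [ 20 192 117]
proud 170 c (581.1419677734375, -10.915153503417969) wh 12.709867477416992 61.565277099609375 ang 178.14948 178.14878161101623 ztop 0.21964215210033827 [ 0.58253916 -0.01086921]
other 256 c (586.474609375, -180.3854217529297) wh 11.97805118560791 61.90747833251953 ang 92.940384 92.33436406588604 ztop 0.2057650516953876 [ 0.58683616 -0.1796488 ]
beam 16 [ 0.58814699 -0.22376411  0.11894116] 91.92030850643252 [ 0.58173937 -0.26516149  0.11724931] [ 0.59445329 -0.09920151  0.12075156]
base (583.3148803710938, -96.10794067382812) 150.16238403320312 369.49969482421875 1.8075461387634277
rim 706 (580.7627563476562, -11.658491134643555) 44.511295318603516
rim 661 (586.1839599609375, -181.26889038085938) 44.57668685913086
scene bar [ 0.58779674 -0.00959967  0.21950732] [ 0.5937756  -0.17696285  0.2054573 ]
```

View pics/crop.png

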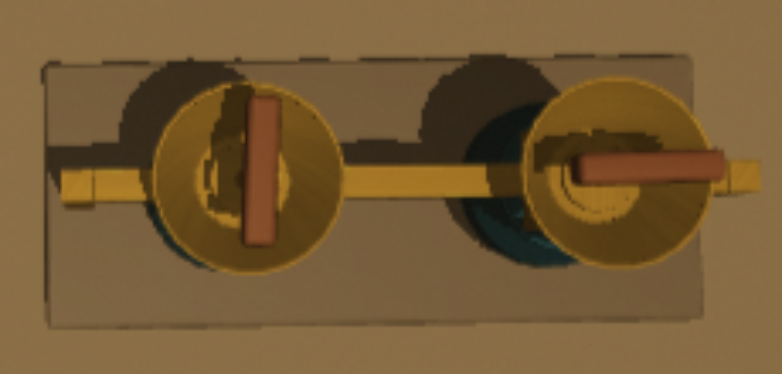

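Crop: the left bar, at crop (262,170), lies across the beam and its top is at z=0.220 (proud, as expected). The right bar, at (650,167), is in line with its top at 0.206 (home). The beam is at 91.8° and the proud bar at 178.15°, so it needs a turn of −86.3° about world z.

```bash
python3 -m crank '[[0.96,-0.81,-0.8,0,0,0],[0.96,-0.81,-0.8,0,0,0],[0.96,-0.81,0,0,0,0],[0.96,-0.81,0,0,0,0],[0.96,-0.81,0,0,0,0],[0.96,-0.81,0,0,0,0],[0.96,-0.81,0,0,0,0],[0.96,-0.81,0,0,0,0],[0.96,-0.81,0,0,0,0],[0.96,-0.81,0,0,0,0],[0.96,-0.81,0,0,0,0],[0.96,-0.81,0,0,0,0]]' 0.55 40
python3 -m crank '[[0.96,-0.81,0,0,0,0],[0.96,-0.81,0,0,0,0],[0.96,-0.81,0,0,0,0],[0.96,-0.81,0,0,0,0],[0.96,-0.81,0,0,0,0],[0.96,-0.81,0,0,0,0],[0.96,-0.81,0,0,0,0],[0.96,-0.81,0,0,0,0],[0.96,-0.81,0,0,0,0],[0.96,-0.81,0,0,0,0],[0.96,-0.81,0,0,0,0],[0.96,-0.81,0,0,0,0]]'
python3 -m crank '[[0.96,-0.81,0,0,0,0],[0.96,-0.81,0,0,0,0],[0.96,-0.81,0,0,0,0],[0.96,-0.81,0,0,0,0],[0,0,0,0,0,-0.18],[0,0,0,0,0,-0.18],[0,0,0,0,0,-0.18],[0,0,0,0,0,-0.18],[0,0,0,0,0,-0.18],[0,0,0,0,0,-0.18],[0,0,0,0,0,-0.18],[0,0,0,0,0,-0.18]]'
cat >> h.py <<'E'
def st():
    s=status.get_obs(); A=R.from_rotvec(s["orientation"]).as_matrix()
    print("t",s["clock"],"tcp",s["tcp_pos"].round(4),"yang",np.degrees(np.arctan2(A[1,1],A[0,1])).round(2),"zax",A[:,2].round(4),"F",s["contact_force"].round(1),"w",round(s["grip_width"],4),"g",s["gripper_force"],"q",s["joints"].round(2))
    return s,A
E
python3 -c "
from h import *
st()"
```

```text
clock: 1.3
tcp_pos: [0.389, -0.3633, 0.263]
orientation: [-3.087, -0.579, 0.001]
contact_force: [-0.5, -0.4, 1.5]
grip_width: 0.0471
gripper_force: 0.0
clock: 2.5
tcp_pos: [0.5333, -0.0989, 0.2629]
orientation: [-3.088, -0.579, 0.001]
contact_force: [0.6, -0.9, 0.2]
grip_width: 0.0467
gripper_force: 0.0
clock: 3.7
tcp_pos: [0.581, -0.0117, 0.2629]
orientation: [-2.29, -2.15, 0.001]
contact_force: [0.1, 0.3, -0.9]
grip_width: 0.0469
gripper_force: 0.0
t 3.7 tcp [ 0.581  -0.0117  0.2629] yang -3.63 zax [-9.e-04 -1.e-04 -1.e+00] F [ 0.1  0.3 -0.9] w 0.0469 g 0.0 q [ 0.34  0.34 -0.54  1.72  0.19  1.13 -0.32]
```

```bash
python3 -m crank '[[0,0,0,0,0,-0.185],[0,0,0,0,0,-0.185],[0,0,0,0,0,-0.185],[0,0,0,0,0,-0.185],[0,0,0,0,0,-0.185],[0,0,0,0,0,-0.185],[0,0,0,0,0,-0.185],[0,0,0,0,0,-0.185],[0,0,0,0,0,-0.185],[0,0,0,0,0,-0.185],[0,0,0,0,0,-0.185],[0,0,0,0,0,0]]'
python3 - <<'E'
from h import *
st()
f=eyes.grab_frame("wrist"); cv2.imwrite("pics/wrist.png",f["image"][...,::-1])
P=cloud(f);z=P[...,2];hsv=cv2.cvtColor(f["image"],cv2.COLOR_RGB2HSV)
m=(abs(z-.2195)<.004)&(np.hypot(P[...,0]-.581,P[...,1]+.011)<.045)
c,wh,a=cv2.minAreaRect((P[m][:,:2]*1000).astype(np.float32));print(m.sum(),c,wh,a)
E
```

```text
clock: 4.9
tcp_pos: [0.581, -0.0118, 0.2628]
orientation: [-0.064, -3.14, -0.0]
contact_force: [0.4, 0.7, 0.5]
grip_width: 0.047
gripper_force: 0.0
t 4.9 tcp [ 0.581  -0.0118  0.2628] yang 87.68 zax [-1.e-03  3.e-04 -1.e+00] F [0.4 0.7 0.5] w 0.047 g 0.0 q [ 0.56  0.42 -0.85  1.71  0.33  1.17  1.15]
2603 (580.4293212890625, -12.485361099243164) (14.0084867477417, 63.51337432861328) 88.23487091064453
```

View pics/wrist.png

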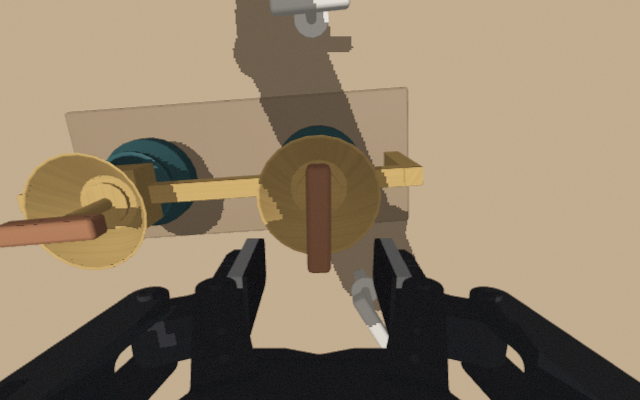

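Wrist view: the proud bar at (319,215) is centred between the open fingers. Its measured size (14 × 63.5 mm), centre and angle match the top view. Descending and gripping.

```bash
python3 -m crank '[[0,0,0.7,0,0,-0.01],[0,0,0.7,0,0,0],[0,0,0.7,0,0,0],[0,0,0.7,0,0,0],[0,0,0.7,0,0,0],[0,0,0,0,0,0]]'
python3 -m crank '[[0,0,0,0,0,0],[0,0,0,0,0,0],[0,0,0,0,0,0],[0,0,0,0,0,0],[0,0,0,0,0,0],[0,0,0,0,0,0]]' 0 25
python3 -c "
from h import *
st()"
```

```text
clock: 5.55
tcp_pos: [0.5798, -0.0118, 0.1907]
orientation: [-0.053, -3.137, 0.0]
contact_force: [-0.5, 0.1, -0.0]
grip_width: 0.0471
gripper_force: 0.0
clock: 6.15
tcp_pos: [0.5819, -0.0115, 0.194]
orientation: [0.053, 3.14, -0.0]
contact_force: [-0.4, 0.5, 5.0]
grip_width: 0.0136
gripper_force: 29.9
t 6.15 tcp [ 0.5819 -0.0115  0.194 ] yang 88.06 zax [ 1.4e-03 -1.0e-04 -1.0e+00] F [-0.4  0.5  5. ] w 0.0136 g 29.86232578754425 q [ 0.53  0.48 -0.82  1.78  0.4   1.05  1.1 ]
```

```bash
python3 -m crank '[[0,0,-0.05,0,0,0],[0,0,0,0,0,0.175],[0,0,0,0,0,0.175],[0,0,0,0,0,0.175],[0,0,0,0,0,0.175],[0,0,0,0,0,0.175],[0,0,0,0,0,0.175],[0,0,0,0,0,0.175],[0,0,0,0,0,0.175],[0,0,0,0,0,0.175],[0,0,0,0,0,0.175],[0,0,0,0,0,0.17]]'
python3 -m crank '[[0,0,0,0,0,0]]'
python3 -c "
from h import *
st()"
```

```text
clock: 7.35
tcp_pos: [0.5805, -0.0118, 0.1936]
orientation: [-2.195, -2.246, 0.002]
contact_force: [-0.6, 1.2, -2.3]
grip_width: 0.0135
gripper_force: 28.9
clock: 7.45
tcp_pos: [0.5807, -0.0116, 0.1937]
orientation: [-2.189, -2.252, 0.002]
contact_force: [-0.3, -0.4, -2.7]
grip_width: 0.0136
gripper_force: 28.9
t 7.45 tcp [ 0.5807 -0.0116  0.1937] yang 1.61 zax [-1.4e-03 -4.0e-04 -1.0e+00] F [-0.3 -0.4 -2.7] w 0.0136 g 28.91548454761505 q [ 0.3   0.41 -0.49  1.8   0.22  0.99 -0.26]
```

```bash
python3 -m crank '[[0,0,0.1,0,0,0],[0,0,0.1,0,0,0],[0,0,0.1,0,0,0]]'
python3 -m crank '[[0,0,0.1,0,0,0],[0,0,0.1,0,0,0],[0,0,0.1,0,0,0],[0,0,0,0,0,0]]'
python3 -c "
from h import *
st()"
```

```text
clock: 7.75
tcp_pos: [0.5811, -0.0116, 0.1878]
orientation: [-2.187, -2.255, 0.0]
contact_force: [-0.2, -0.9, -2.2]
grip_width: 0.0133
gripper_force: 28.9
clock: 8.15
tcp_pos: [0.5811, -0.0116, 0.1819]
orientation: [-2.188, -2.253, 0.001]
contact_force: [0.0, 0.4, -1.1]
grip_width: 0.0134
gripper_force: 28.9
t 8.15 tcp [ 0.5811 -0.0116  0.1819] yang 1.68 zax [-6.e-04  0.e+00 -1.e+00] F [ 0.   0.4 -1.1] w 0.0134 g 28.901347517967224 q [ 0.29  0.42 -0.49  1.81  0.23  0.97 -0.26]
```

It is 12 mm down with no resistance, so the foot is in the slot. Lowering the rest of the way, then opening partly so it drops.

```bash
python3 -m crank '[[0,0,0.05,0,0,0],[0,0,0.05,0,0,0],[0,0,0.05,0,0,0],[0,0,0,0,0,0]]'
python3 -m crank '[[0,0,0,0,0,0],[0,0,0,0,0,0],[0,0,0,0,0,0],[0,0,0,0,0,0]]' 0.5
python3 - <<'E'
from h import *
st()
f=eyes.grab_frame("wrist")
P=cloud(f)
m=(P[...,2]>.185)&(P[...,2]<.23)&(np.hypot(P[...,0]-.581,P[...,1]+.011)<.036)
hsv=cv2.cvtColor(f["image"],cv2.COLOR_RGB2HSV); m&=((hsv[...,0]<14)&(hsv[...,1]>90))
q=P[m];c,wh,a=cv2.minAreaRect((q[:,:2]*1000).astype(np.float32));print(m.sum(),c,wh,a,np.percentile(q[:,2],[10,50,90]))
E
```

```text
clock: 8.55
tcp_pos: [0.5816, -0.0115, 0.1802]
orientation: [2.188, 2.253, 0.0]
contact_force: [-2.2, -0.8, 4.5]
grip_width: 0.0137
gripper_force: 29.8
clock: 8.95
tcp_pos: [0.5814, -0.0116, 0.1793]
orientation: [2.189, 2.253, 0.0]
contact_force: [0.6, -0.1, 0.0]
grip_width: 0.0429
gripper_force: 0.0
t 8.95 tcp [ 0.5814 -0.0116  0.1793] yang 1.67 zax [ 1.e-04  1.e-04 -1.e+00] F [ 0.6 -0.1  0. ] w 0.0429 g 0.0 q [ 0.29  0.42 -0.49  1.81  0.24  0.97 -0.26]
5655 (580.7471923828125, -10.718564987182617) (13.648099899291992, 63.60599136352539) 1.6611833572387695 [0.20351968 0.20488408 0.20572444]
```

Bar top is now at 0.205 (home) and aligned with the beam at 91.7°. Retreating upward, then a final check.

```bash
python3 -m crank '[[0,0,-0.4,0,0,0],[0,0,-0.8,0,0,0],[0,0,-1,0,0,0],[0,0,-1,0,0,0],[0,0,-1,0,0,0],[0,0,-1,0,0,0],[0,0,-1,0,0,0],[0,0,0,0,0,0],[0,0,0,0,0,0]]'
python3 - <<'E'
from h import *
st()
f=eyes.grab_frame("wrist"); cv2.imwrite("pics/w2.png",f["image"][...,::-1])
P=cloud(f);hsv=cv2.cvtColor(f["image"],cv2.COLOR_RGB2HSV)
for x,y in((.581,-.011),(.586,-.181)):
    m=(P[...,2]>.185)&(P[...,2]<.23)&(np.hypot(P[...,0]-x,P[...,1]-y)<.04)&(hsv[...,0]<14)&(hsv[...,1]>90)
    q=P[m]
    if len(q)>20: print(m.sum(),cv2.minAreaRect((q[:,:2]*1000).astype(np.float32)),np.median(q[:,2]))
E
```

```text
clock: 9.9
tcp_pos: [0.5814, -0.0116, 0.3036]
orientation: [2.188, 2.253, 0.001]
contact_force: [0.5, -0.4, 0.0]
grip_width: 0.0426
gripper_force: 0.0
t 9.9 tcp [ 0.5814 -0.0116  0.3036] yang 1.67 zax [ 9.e-04 -1.e-04 -1.e+00] F [ 0.5 -0.4  0. ] w 0.0426 g 0.0 q [ 0.32  0.31 -0.51  1.67  0.16  1.21 -0.2 ]
1538 ((580.4409790039062, -10.417097091674805), (12.725704193115234, 62.593040466308594), 2.140460252761841) 0.2048859885269625
47 ((585.642822265625, -150.2657928466797), (2.7816832065582275, 12.133861541748047), 80.7806625366211) 0.19464249777746523
```

View pics/w2.png

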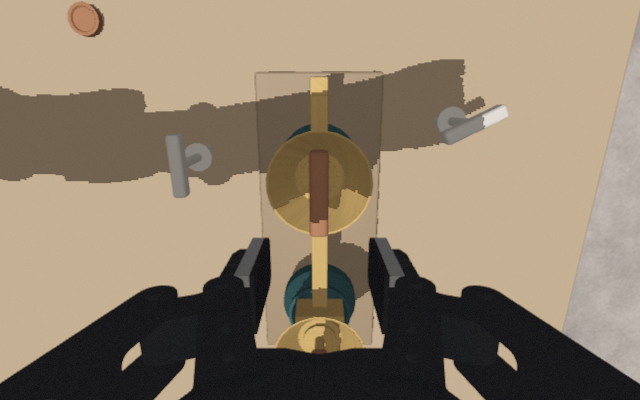

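The handle at (319,190) lies in line with the beam at home height, and the gripper is clear of it.

```bash
python3 -c "
from h import *
print(r.hand_in())"
```

```text
the job is handed in; nothing more can be done
None
```

The proud plug is turned in line with the beam, dropped fully home and released; the robot never touched the other plug, and the job was handed in at about 10 s.

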